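Hang the little steel pail on the keeper hook

TASK

Swing the flat-lying bail of the small steel pail upright while the pail stays standing on the worktop, then lift the pail by its bail and hang it on the twin hook: lay the bail gently on the open front of the two prongs, slide it in under the keepers until it is fully home in the seat at the back, and let go. Do not press or knock it hard on the hook or let it fall, even a few millimetres, do not tip the pail, and leave the other things on the worktop alone.

Things in the scene. Friction and masses are not known exactly. Their poses are not given: they have to be found in the camera images.
- pail: Open steel pail, tapered: 78 mm across the foot, 94 mm across the rim, 70 mm high, 0.3 to 0.55 kg, empty, loose. Origin: centre of its underside; z up. The bail's hinge axis runs along the pail's y, 62 mm above the underside. At yaw 0 the flat bail lies out to the pail's -x.
- bail (a joint): Bail angle (rad): 0 = flat (level, out to the pail's -x), 1.57 = upright over the pail, stop at 3.14. Friction of 0.02 N m holds it where left. The bail is a U of 5 mm wire: two 108 mm legs 110 mm apart, hinged outside the rim, joined by a cross wire that is straight for 45 mm to each side of its middle.
- bail_grip (a point): Middle of the bail's cross wire = centre of the wooden grip sleeve on it (14 mm thick, 34 mm long, turns freely). Axes turn with the bail: y along the wire, x back toward the hinge, 108 mm away. Bail flat: 52 mm free between sleeve and rim, sleeve's centre 62 mm above the worktop. Upright: 170 mm, with 95 mm clear between the wire and the rim's level for the prongs to pass.
- hook_stand: Fixed stand: 130x150x12 mm steel foot, 16 mm post in its middle (top at 252 mm), twin hook clamped on it. Origin: centre of the foot's underside, z up. Two prongs of 8 mm rod point to the stand's -x, side by side at y = +34 and -34 mm; fingers holding the sleeve go between them. CLAMP HEIGHT NOT REPORTED: centre line of the prongs' level front part 205 to 250 mm above the worktop; see or feel it.
- battery_mid (a point): Small block battery, 28 x 31 x 47 mm, standing, loose bystander; point at its centre.
- rubber_mid (a point): Eraser, 34 x 46 x 12 mm, loose bystander; point at its centre.
- usb_mid (a point): USB stick, 47 x 52 x 10 mm, loose bystander; point at its centre.
- clips_mid (a point): Round tin of clips with a lid, 66 mm across, 30 mm high, loose bystander; point at its centre.
- marker_mid (a point): Marker pen lying down, 17 x 135 x 16 mm, loose bystander; point at its centre.
- landing_mark (a point): Point at worktop height under the middle of the landing (stand x = -142 mm; axes as the stand). Prongs are level from x = -157 to -111 mm, with tips upturned 12 mm at -163. A wire laid along the stand's y may come down from above with its centre at x = -152 to -132 mm only. Resting, its centre is 6.5 mm above the prongs' centre line. Prongs are rigid: feel for them slowly.
- seat_mark (a point): Worktop-level point under the wire's centre when fully home against the rigid back wall (stand x = -95.5 mm; axes as the stand). The way in from the landing is a 9 mm gap under a keeper rod (its blunt end at x = -126 mm, top 21 mm over the prongs' line; ridge at x = -90 mm, 42 mm over it). The floor ramps down 6 mm from x = -111 to -103 mm; seated wire's centre is 0.5 mm above the prongs' line.

How it is judged:
On the way, in this order (a step that is already met when the one before it is completed fails the run):
1. the bail stands upright (within 0.25 rad) while the pail stands on the worktop (value of joint bail between 1.32 and 1.82 rad and height (world z) of pail below 0.005 m and angle between pail's own z axis and vertical below 0.1 rad), for 0.2 s.
2. the pail is lifted clear of the worktop by 25 mm (height (world z) of pail above 0.025 m), for 0.1 s.
At the end, for the whole second after the job is handed in: The pail hangs at rest on the twin hook, 25 mm or more clear of the worktop, within 0.3 rad of upright; the bail's wire is home in the seat under the keepers (its middle 91 to 104.5 mm from the post's axis, within 20 mm of midway between the prongs, square within 0.12 rad) (x of bail_grip in the frame of hook_stand between -0.1045 and -0.091 m and y of bail_grip in the frame of hook_stand between -0.02 and 0.02 m and angle between the y axis of bail_grip and the y axis of hook_stand, either way round below 0.12 rad and contact force between pail and hook_stand above 1.5 N and height (world z) of pail above 0.025 m and angle between pail's own z axis and vertical below 0.3 rad and linear speed of pail below 0.05 m/s); the robot touches nothing.
It fails at once if the pail or its bail is pressed, knocked or dropped on the hook stand with more than 20 N (contact force between pail and hook_stand above 20 N).
It fails at once if the pail is let fall (faster than 0.18 m/s with no finger on it) (linear speed of pail above 0.18 m/s and contact force between pail and the fingers below 0.1 N).
It fails at once if the pail is tipped by more than 0.5 rad (angle between pail's own z axis and vertical above 0.5 rad).
It fails at once if a bystander is pushed 30 mm from its place (distance of any of battery_mid, rubber_mid, usb_mid, clips_mid, marker_mid from where it was at the start of the episode above 0.03 m).
It also fails if it takes over 67 s, if anything falls off the work surface, if the arm or the gripper's body presses on something with over 40 N, if the wrist force passes 120 N, or if a joint passes its speed limit or range.

ROBOT

A 6-joint arm with a two-finger parallel gripper is mounted at the origin on a cart in front of the work surface, level with it; the furniture and walls round the work are solid. World frame = base frame: x ahead of the robot, y to its left, z up, the work surface at z = 0. Lengths are in m, angles in rad, forces in N, time in s.
With the tool pointing down it reaches from about 0.3 to 0.775 m from the base axis. Payload 14.6 kg.
Tool frame: the origin (TCP) lies at the very end of the fingers, on their centre line; the grasp point (between the pads) lies 19 mm behind it; z points along the fingers, y is the line along which they close (so a half turn about z gives the same grasp; the last joint's range is limited). The gripper opens to 94 mm and grips with 3 to 60 N. Pads are 16 mm wide; open, the fingers measure 119 mm over their backs; the gripper's body (75 mm by 177 mm) begins 78 mm behind the grasp point.
Start: joints at [1.149, 0.3, 1.521, -0, 1.321, -0.067], TCP at [0.191, 0.516, 0.205] pointing down, gripper open.
Joint ranges: [-3.03, 3.03], [-0.79, 2.21], [0.23, 2.52], [-1.04, 4.18], [0, 3.07], [-2.55, 2.55]. Speed limits (rad/s): [2.22, 2.22, 2.57, 3.14, 3.14, 3.14].

INTERFACE

Orientations are given as [roll, pitch, yaw] about the fixed x, y, z axes, in that order (R = Rz(yaw) Ry(pitch) Rx(roll)).
In Python, from station import ctrl gives the robot as it stands.
- The arm moves only by the tool move_arm, never from a script. Its argument "increments" is a list of rows, each a list of 7 numbers: the opening, from 0 (shut) to 1 (fully open), then the shift along the tool's x, y, z in units of 50 mm (1.0 is 50 mm), then the turn, a rotation vector about the tool's x, y, z in rad. In form: [[claw, tx, ty, tz, rx, ry, rz], ...]. A call has 1 to 20 rows; each row shifts and turns the commanded pose from where the row before left it, along the tool's axes as they then stand; what a row does not reach is not made up. A row lasts 1/10 s, in which the tool goes at most 50 mm and 8.59 degrees, less where a joint would pass 70% of its speed; a pose out of reach is approached as far as the arm can. A call is refused whole if a number of a shift passes 1 or a number of a turn 0.15, either way. A call with a gripper value outside its range is refused whole. The fingers move at their own pace and stop on an object; "force" is the grip in N (left out, the last holds). Time passes only in rows, so rows that do not move let the fingers close. It gives the time, the measured TCP pose, the force, the opening and the grip force at its end, in the units of the state.
- ctrl.get_obs(): the state, without advancing time (a new reading comes with each control period).
- ctrl.camera(name): name is "side" or "top"; returns a dict with "color" (480x640x3 uint8, blue, green, red), "K" (3x3 intrinsics, pixels), "pose" (4x4, takes a point from camera to world coordinates). Camera axes: x right, y down, z forward; pixel columns grow to the right and rows downward; lengths in m; the calibration is good to about 2 mm. A picture is of the moment at which its call begins. There is no depth.
- ctrl.hand_in(): hands the job in; it is judged then, once.
Trained networks look in a picture, given as the dict that the camera call returned (one of the last four; its "shot" number tells which), for a name from the list of things; names that differ only in an ending like _2 or _b are one class to them, and where a whole thing is asked for, a point or a joint stands for the part that bears it (a point fixed in the world has none). Each returns a list of dicts, best first, with "conf" (0 to 1); they miss things now and then, are a little off and sometimes report something else, mostly with a low value. They report only what shows in the picture. A call takes as long as a camera call.
- ctrl.cut_out(name, picture): "mask" (480x640 bool, what is visible of it) and "centre" ([row, column] in pixels, amid what is visible of it).
The state is a dict: "time_s": time; "qpos": joint angles; "joint_vel": joint speeds; "tau": joint torques, N m; "ee_pos": TCP position; "eef_rot": TCP orientation; "force": force on the tool from outside, world axes, zero at the start; "moment": the same for the moment, N m; "grip_width": finger opening in m; "grip_force": force on a finger pad.
Only numpy, scipy, OpenCV 4.12 (cv2) and the standard library are available. Lean on these libraries where they do the work, as an engineer would, in place of code of your own. Each camera call takes 0.05 s, during which the arm holds its last target. There are 200 camera calls.

## Working session

There is one attempt and no reset: what is moved stays moved. The work goes in short steps, Python scripts to look and compute and a tool call to move; the robot and the scene stay as the last step left them, time stands still between calls to the robot, and variables do not carry over. Pictures are saved under pics/ and viewed, at most 10 in all, crops included, and the job is handed in when it is done.

Besides the shell and the picture viewer there is one more tool, called after "Emit:" as name(argument=value, ...), one argument or row to a line, values as JSON. move_arm: Moves the arm, as the interface text tells. Its arguments: {"type":"object","properties":{"increments":{"type":"array","items":{"type":"array","items":{"type":"number"}}},"force":{"type":"number"}},"required":["increments"]}

```bash
mkdir -p pics; cat > h.py <<'E'
import numpy as np, cv2
from station import ctrl
def proj(c,P):
    P=np.atleast_2d(P); T=np.linalg.inv(c['pose']); q=(T[:3,:3]@P.T).T+T[:3,3]; u=(c['K']@q.T).T; return u[:,:2]/u[:,2:]
def ray(c,u,v):
    d=c['pose'][:3,:3]@np.linalg.inv(c['K'])@np.array([u,v,1.]); return c['pose'][:3,3],d/np.linalg.norm(d)
def atz(c,u,v,z):
    o,d=ray(c,u,v); return o+d*(z-o[2])/d[2]
def tri(c1,p1,c2,p2):
    o1,d1=ray(c1,*p1);o2,d2=ray(c2,*p2)
    A=np.stack([d1,-d2],1);s=np.linalg.lstsq(A,o2-o1,rcond=None)[0]
    a,b=o1+s[0]*d1,o2+s[1]*d2
    return (a+b)/2,np.linalg.norm(a-b)
E
python3 - <<'E'
from h import *
np.set_printoptions(precision=4,suppress=True)
cs={}
for n in('side','top'):
    c=ctrl.camera(n);cs[n]=c;cv2.imwrite(f'pics/{n}0.png',c['color']);print(n,c['pose'],c['K'])
for n,c in cs.items():
    for t in ['pail','bail_grip','hook_stand','battery_mid','rubber_mid','usb_mid','clips_mid','marker_mid']:
        r=ctrl.cut_out(t,c)
        print(n,t,[(round(x['conf'],2),np.round(x['centre'],1).tolist(),int(x['mask'].sum())) for x in r[:2]])
print(ctrl.get_obs())
E
```

```text
side [[ 0.8859 -0.2223  0.4073  0.0362]
 [-0.4634 -0.4682  0.7524 -0.6792]
 [ 0.0234 -0.8552 -0.5177  0.6348]
 [ 0.      0.      0.      1.    ]] [[444.2667   0.     324.085 ]
 [  0.     444.2667 236.9079]
 [  0.       0.       1.    ]]
top [[ 0.0139 -0.9957  0.0915  0.3717]
 [-0.9993 -0.0169 -0.0322  0.1624]
 [ 0.0336 -0.091  -0.9953  1.0355]
 [ 0.      0.      0.      1.    ]] [[479.1303   0.     315.859 ]
 [  0.     479.1303 228.2913]
 [  0.       0.       1.    ]]
side pail [(0.8, [228.5, 304.4], 1418)]
side bail_grip [(0.52, [229.4, 303.4], 1393), (0.47, [206.7, 293.9], 47)]
side hook_stand [(0.89, [327.0, 381.4], 5434), (0.31, [205.2, 255.1], 327)]
side battery_mid [(0.77, [286.7, 309.1], 262)]
side rubber_mid [(0.52, [269.1, 381.0], 130), (0.2, [326.0, 383.6], 5509)]
side usb_mid [(0.52, [230.2, 258.9], 77)]
side clips_mid [(0.76, [205.3, 255.2], 360)]
side marker_mid [(0.57, [234.6, 337.7], 158)]
top pail [(0.85, [223.6, 262.3], 2386)]
top bail_grip [(0.92, [214.4, 219.5], 430), (0.24, [243.7, 149.5], 842)]
top hook_stand [(0.6, [234.9, 443.5], 4706)]
top battery_mid []
top rubber_mid [(0.76, [180.9, 360.7], 166), (0.4, [210.2, 218.9], 255)]
top usb_mid [(0.52, [266.2, 206.8], 218)]
top clips_mid [(0.85, [246.5, 153.2], 874)]
top marker_mid [(0.55, [172.5, 265.8], 358), (0.5, [235.7, 444.6], 4742)]
{'time_s': 0.9, 'qpos': array([ 1.1494,  0.2999,  1.521 , -0.    ,  1.3207, -0.0666]), 'joint_vel': array([-0.0022,  0.001 ,  0.0013, -0.0007, -0.0006, -0.0001]), 'tau': array([  0.0007, -53.1665, -35.2893,   0.0709,   0.0216,  -0.    ]), 'ee_pos': array([0.1911, 0.5157, 0.2055]), 'eef_rot': array([3.1415, 0.    , 2.7868]), 'force': array([ 0.4449,  0.3271, -0.1652]), 'moment': array([ 0.044 ,  0.0373, -0.0097]), 'grip_force': 0.0, 'grip_width': 0.09402136672160666}
```

View pics/side0.png

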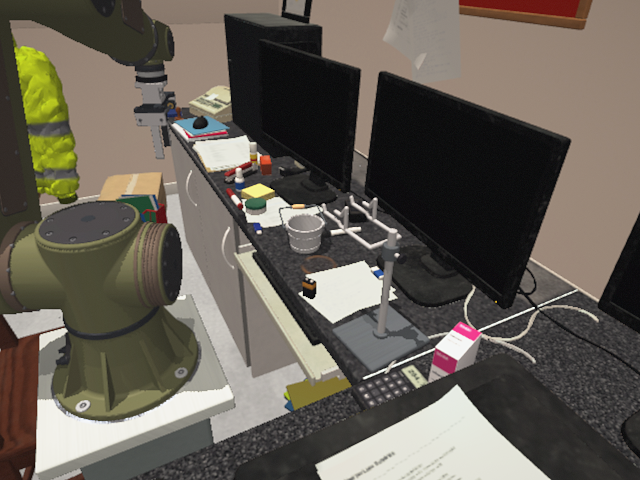

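View pics/top0.png

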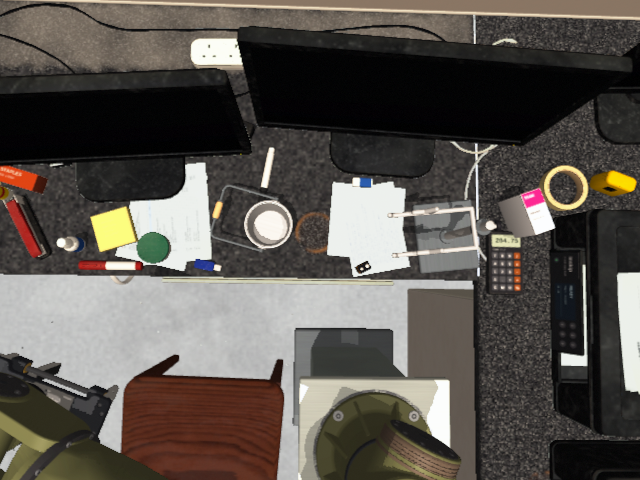

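The side view shows the pail at about (305,233), the hook prongs at about (330–395, 200–245), and the post down to (381,335). In the top view the pail rim is at (269,224) and the sleeve at (217,210). The prong tips are at about (392,215) and (394,255), and the crossbar is at x≈475. I'll zoom in on both.

```bash
python3 - <<'E'
import cv2
a=cv2.imread('pics/top0.png')[165:285,195:355];b=cv2.imread('pics/top0.png')[190:280,380:500];c=cv2.imread('pics/side0.png')[185:260,270:410]
cv2.imwrite('pics/z1.png',cv2.resize(a,(800,600),interpolation=cv2.INTER_CUBIC))
cv2.imwrite('pics/z2.png',cv2.resize(b,(800,600),interpolation=cv2.INTER_CUBIC))
cv2.imwrite('pics/z3.png',cv2.resize(c,None,fx=5.7,fy=5.7,interpolation=cv2.INTER_CUBIC))
E
```

```text
(no output)
```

View pics/z1.png

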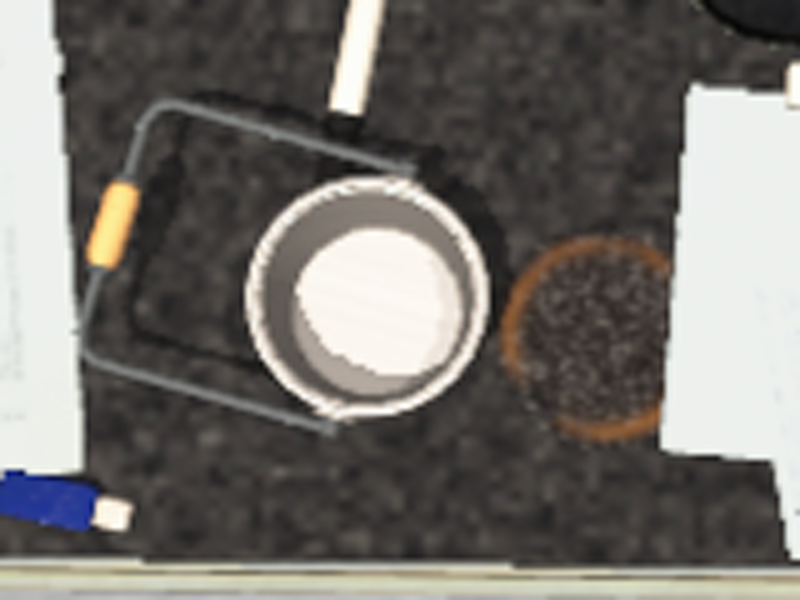

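View pics/z2.png

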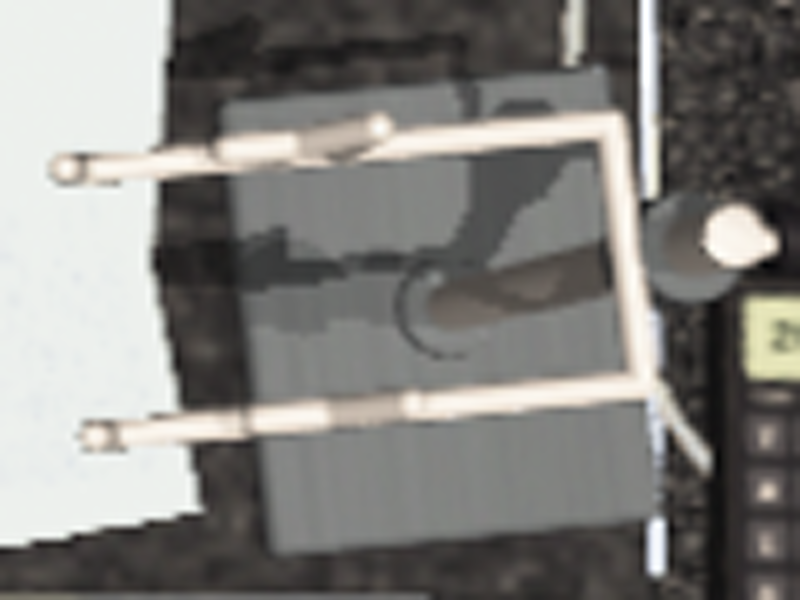

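View pics/z3.png

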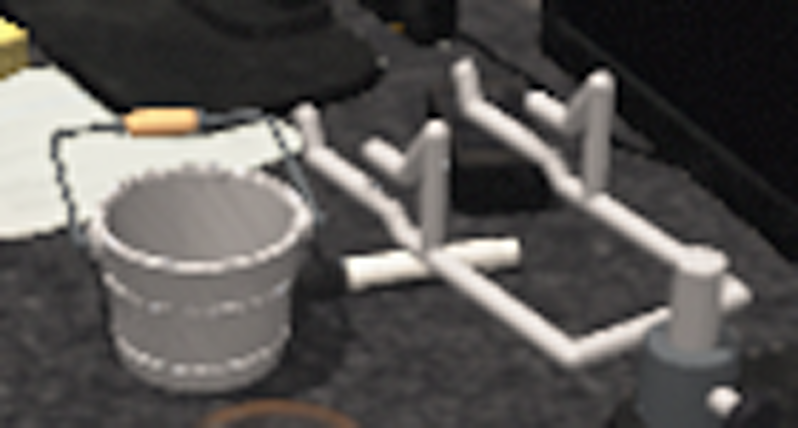

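The zooms are clear: sleeve in z1 (113,225), hinges (412,172) and (335,428); prong tips and ridges can be seen in z2 and z3. I'll fit both poses by least squares.

```bash
cat > fit.py <<'E'
from h import *
from scipy.optimize import least_squares
np.set_printoptions(precision=4,suppress=True)
T,S=ctrl.camera('top'),ctrl.camera('side')
f=lambda o,k:(lambda u,v:np.array([(u+.5)/k-.5+o[0],(v+.5)/k-.5+o[1]]))
z1,z2,z3=f((195,165),5),f((380,190),6.6667),f((270,185),5.7)
def R(a): c,s=np.cos(a),np.sin(a); return np.array([[c,-s,0],[s,c,0],[0,0,1]])
st=[(T,z2(67,167),(-163,34,12)),(T,z2(100,435),(-163,-34,12)),(T,z2(380,125),(-90,34,40)),(T,z2(412,400),(-90,-34,40)),
(T,z2(735,235),(0,0,None)),(T,z2(225,103),(-65,75,-1)),(T,z2(605,68),(65,75,-1)),(T,z2(275,553),(-65,-75,-1)),
(S,z3(305,110),(-163,-34,12)),(S,z3(465,68),(-163,34,12)),(S,z3(437,128),(-90,-34,40)),(S,z3(600,78),(-90,34,40)),(S,z3(700,258),(0,0,None))]
def res(p):
    r=[]
    for c,uv,(x,y,z) in st:
        z=.252 if z is None else .012 if z==-1 else p[3]+z/1e3
        P=R(p[2])@[x/1e3,y/1e3,0]+[p[0],p[1],z]; r.append(proj(c,P)[0]-uv)
    return np.array(r).ravel()
s=least_squares(res,[.42,-.05,-1.57,.225],loss='soft_l1');print('stand',s.x);print(s.fun.reshape(-1,2).round(1).tolist())
p=s.x; L=lambda x:R(p[2])@[x,0,0]+[p[0],p[1],0]
print('landing',L(-.142),'seat',L(-.0955))
pl=[(T,z1(367,297),(0,0,70)),(T,z1(412,172),(0,55,62)),(T,z1(335,428),(0,-55,62)),(T,z1(113,225),(-108,0,62)),(S,z3(163,121),(-108,0,62)),(S,z3(207,217),(0,0,70))]
def res2(p): return np.array([proj(c,R(p[2])@(np.array(P)/1e3)+[p[0],p[1],p[3]])[0]-uv for c,uv,P in pl]).ravel()
s=least_squares(res2,[.42,.3,-1.57,0],loss='soft_l1');print('pail',s.x);print(s.fun.reshape(-1,2).round(1).tolist())
print('sleeve model',R(s.x[2])@[-.108,0,0]+[s.x[0],s.x[1],.062],'tri',tri(T,z1(113,225),S,z3(163,121)))
for t,z in[('usb_mid',.005),('marker_mid',.008),('rubber_mid',.006),('clips_mid',.03)]:
    r=ctrl.cut_out(t,T); 
    if r: v,u=r[0]['centre'];print(t,atz(T,u,v,z))
r=ctrl.cut_out('battery_mid',S)
if r: v,u=r[0]['centre'];print('batt',atz(S,u,v,.024))
E
python3 fit.py
```

```text
stand [ 0.4542 -0.1528 -1.4619  0.2265]
[[-0.1, -0.1], [-0.7, -0.1], [0.3, 0.1], [0.4, 0.3], [0.2, 0.1], [-0.7, -0.8], [1.0, -0.9], [-0.3, 0.8], [0.1, 0.8], [-0.2, 0.2], [-0.3, -0.5], [0.2, -0.3], [-0.0, 0.1]]
landing [ 0.4388 -0.0116  0.    ] seat [ 0.4439 -0.0579  0.    ]
pail [ 0.4678  0.2266 -1.8374  0.0009]
[[0.7, -0.2], [-0.4, -0.5], [-0.4, -0.0], [0.7, -0.2], [-0.5, 0.4], [-1.4, -0.3]]
sleeve model [0.4962 0.3308 0.062 ] tri (array([0.4968, 0.3316, 0.0635]), np.float64(0.0023431656148650798))
usb_mid [0.3796 0.3634 0.005 ]
marker_mid [0.5825 0.2412 0.008 ]
rubber_mid [0.5676 0.0262 0.006 ]
clips_mid [0.4188 0.4736 0.03  ]
```

Both fits are good, with residuals under 1 px: the prong line is about 0.2265 m up, and the sleeve is at (0.4965, 0.331, 0.0625), which agrees with the stated 62 mm. Now moving above the sleeve.

Emit:
move_arm(
  increments=[
    [0.53, 0, 0, 0, 0, 0, -0.088],
    [0.53, -0.49, -0.14, 0, 0, 0, 0],
    [0.53, -0.49, -0.14, 0, 0, 0, 0],
    [0.53, -0.49, -0.14, 0, 0, 0, 0],
    [0.53, -0.49, -0.14, 0, 0, 0, 0],
    [0.53, -0.49, -0.14, 0, 0, 0, 0],
    [0.53, -0.49, -0.14, 0, 0, 0, 0],
    [0.53, -0.49, -0.14, 0, 0, 0, 0],
    [0.53, -0.49, -0.14, 0, 0, 0, 0],
    [0.53, -0.49, -0.14, 0, 0, 0, 0],
    [0.53, -0.49, -0.14, 0, 0, 0, 0],
    [0.53, -0.49, -0.14, 0, 0, 0, 0],
    [0.53, -0.49, -0.14, 0, 0, 0, 0],
    [0.53, -0.49, -0.14, 0, 0, 0, 0],
    [0.53, -0.49, -0.14, 0, 0, 0, 0],
    [0.53, 0, 0, 0.36, 0, 0, 0],
    [0.53, 0, 0, 0.36, 0, 0, 0],
    [0.53, 0, 0, 0.36, 0, 0, 0],
    [0.53, 0, 0, 0.36, 0, 0, 0],
    [0.53, 0, 0, 0.36, 0, 0, 0],
  ],
  force=15,
)

```text
time_s: 3.25
ee_pos: [0.4961, 0.3307, 0.1147]
eef_rot: [-3.142, 0.0, 2.875]
force: [0.4, -0.1, 0.3]
grip_width: 0.0498
grip_force: 0.0
```

Emit:
move_arm(
  increments=[
    [0.53, 0, 0, 0.356, 0, 0, 0],
    [0.53, 0, 0, 0.356, 0, 0, 0],
    [0.53, 0, 0, 0.356, 0, 0, 0],
    [0.53, 0, 0, 0.356, 0, 0, 0],
    [0.53, 0, 0, 0, 0, 0, 0],
  ],
  force=25,
)

```text
time_s: 3.75
ee_pos: [0.495, 0.3301, 0.042]
eef_rot: [-3.139, -0.003, 2.875]
force: [-0.6, 0.3, 0.5]
grip_width: 0.0498
grip_force: 0.0
```

```bash
python3 - <<'E'
from h import *
T,S=ctrl.camera('top'),ctrl.camera('side')
print(ctrl.get_obs()['ee_pos'])
b=cv2.resize(S['color'][160:270,220:380],(800,550),interpolation=cv2.INTER_CUBIC)
cv2.imwrite('pics/g1.png',b)
E
```

```text
[0.49621102 0.33084034 0.04465255]
```

View pics/g1.png

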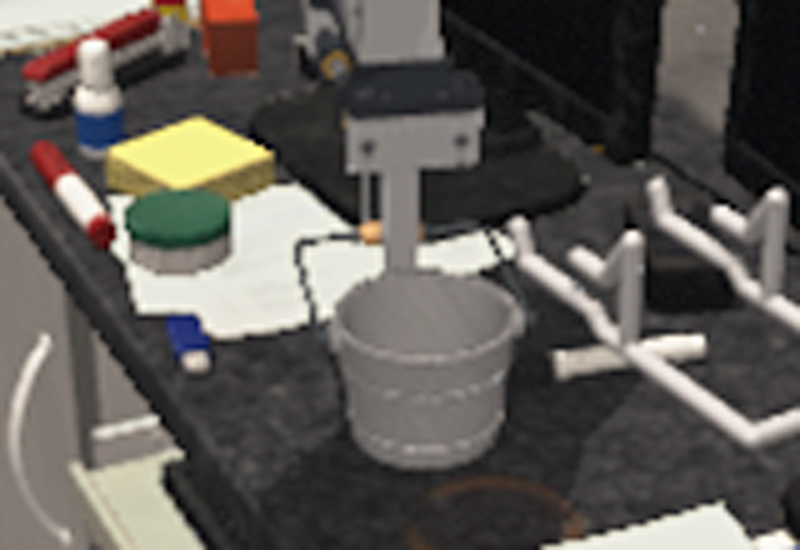

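In the picture the fingers straddle the orange sleeve at about (390,232), clear of the rim. Closing.

Emit:
move_arm(
  increments=[
    [0.3, 0, 0, 0, 0, 0, 0],
    [0.2, 0, 0, 0, 0, 0, 0],
    [0.0, 0, 0, 0, 0, 0, 0],
    [0.0, 0, 0, 0, 0, 0, 0],
    [0.0, 0, 0, 0, 0, 0, 0],
    [0.0, 0, 0, 0, 0, 0, 0],
    [0.0, 0, 0, 0, 0, 0, 0],
  ],
  force=25,
)

```text
time_s: 4.55
ee_pos: [0.4962, 0.3309, 0.0444]
eef_rot: [3.141, 0.0, 2.875]
force: [0.6, 1.5, 1.5]
grip_width: 0.013
grip_force: 25.0
```

```bash
python3 - <<'E'
import numpy as np
a=np.linspace(0,np.pi/2,17)
p=.108*np.stack([1-np.cos(a),-np.sin(a)],1)
print(np.round(np.diff(p,axis=0)/.05,3).tolist())
E
```

```text
[[0.01, -0.212], [0.031, -0.21], [0.052, -0.206], [0.071, -0.2], [0.091, -0.192], [0.109, -0.182], [0.126, -0.17], [0.142, -0.157], [0.157, -0.142], [0.17, -0.126], [0.182, -0.109], [0.192, -0.091], [0.2, -0.071], [0.206, -0.052], [0.21, -0.031], [0.212, -0.01]]
```

Emit:
move_arm(
  increments=[
    [0, 0, -0.01, -0.212, 0, 0, 0],
    [0, 0, -0.031, -0.21, 0, 0, 0],
    [0, 0, -0.052, -0.206, 0, 0, 0],
    [0, 0, -0.071, -0.2, 0, 0, 0],
    [0, 0, -0.091, -0.192, 0, 0, 0],
    [0, 0, -0.109, -0.182, 0, 0, 0],
    [0, 0, -0.126, -0.17, 0, 0, 0],
    [0, 0, -0.142, -0.157, 0, 0, 0],
    [0, 0, 0, 0, 0, 0, 0],
  ],
)

```text
time_s: 5.45
ee_pos: [0.488, 0.2997, 0.122]
eef_rot: [3.141, 0.001, 2.874]
force: [1.2, 2.7, 2.8]
grip_width: 0.0132
grip_force: 25.0
```

Emit:
move_arm(
  increments=[
    [0, 0, -0.157, -0.142, 0, 0, 0],
    [0, 0, -0.17, -0.126, 0, 0, 0],
    [0, 0, -0.182, -0.109, 0, 0, 0],
    [0, 0, -0.192, -0.091, 0, 0, 0],
    [0, 0, -0.2, -0.071, 0, 0, 0],
    [0, 0, -0.206, -0.052, 0, 0, 0],
    [0, 0, -0.21, -0.031, 0, 0, 0],
    [0, 0, -0.212, -0.01, 0, 0, 0],
    [0, 0, 0, 0, 0, 0, 0],
    [0, 0, 0, 0, 0, 0, 0],
    [0, 0, 0, 0, 0, 0, 0],
  ],
)

```text
time_s: 6.55
ee_pos: [0.4678, 0.2267, 0.1524]
eef_rot: [3.141, 0.0, 2.875]
force: [-0.1, 0.5, 5.7]
grip_width: 0.0133
grip_force: 25.0
```

```bash
python3 - <<'E'
from h import *
S=ctrl.camera('side');T=ctrl.camera('top')
o=ctrl.get_obs();print(o['time_s'],o['ee_pos'],o['force'],o['moment'])
R=T['color'];m=ctrl.cut_out('pail',S)
print([(x['conf'],x['centre']) for x in m])
b=cv2.resize(S['color'][160:270,220:380],(800,550),interpolation=cv2.INTER_CUBIC)
cv2.imwrite('pics/g2.png',b)
E
```

```text
6.65 [0.46778347 0.22687814 0.15240306] [ 1.13580902 -0.47806295  5.31271999] [-0.09418726 -0.01940404  0.01664485]
[(0.91, [232.0, 304.6])]
```

View pics/g2.png

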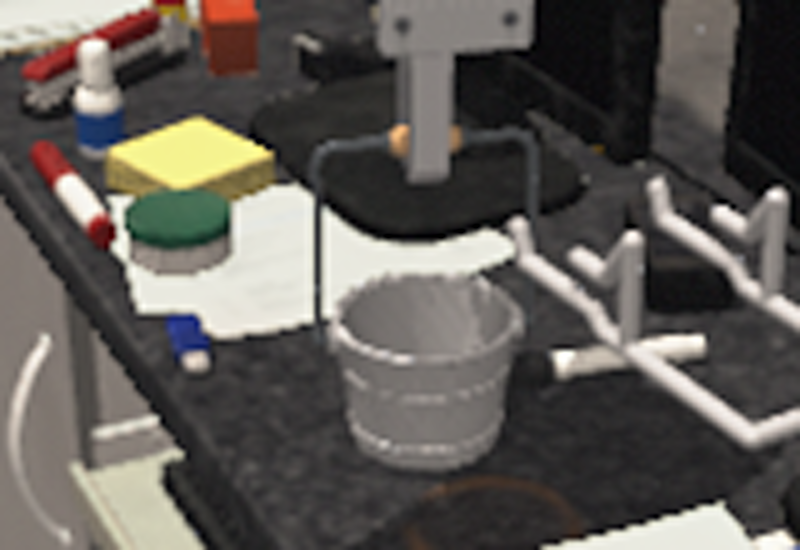

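The picture shows the bail upright (sleeve at (425,138)) and the pail standing level at (427,370). Lifting 90 mm smoothly.

Emit:
move_arm(
  increments=[
    [0, 0, 0, -0.05, 0, 0, 0],
    [0, 0, 0, -0.1, 0, 0, 0],
    [0, 0, 0, -0.15, 0, 0, 0],
    [0, 0, 0, -0.2, 0, 0, 0],
    [0, 0, 0, -0.2, 0, 0, 0],
    [0, 0, 0, -0.2, 0, 0, 0],
    [0, 0, 0, -0.2, 0, 0, 0],
    [0, 0, 0, -0.2, 0, 0, 0],
    [0, 0, 0, -0.2, 0, 0, 0],
    [0, 0, 0, -0.15, 0, 0, 0],
    [0, 0, 0, -0.1, 0, 0, 0],
    [0, 0, 0, -0.05, 0, 0, 0],
    [0, 0, 0, 0, 0, 0, 0],
    [0, 0, 0, 0, 0, 0, 0],
    [0, 0, 0, 0, 0, 0, 0],
  ],
  force=30,
)

```text
time_s: 8.2
ee_pos: [0.4675, 0.2265, 0.2419]
eef_rot: [-3.141, -0.001, 2.875]
force: [0.1, 0.7, -3.7]
grip_width: 0.0126
grip_force: 30.0
```

```bash
cat > hang.py <<'E'
# sleeve colour centroid seen by both cameras, triangulated, relative to TCP
from h import *
np.set_printoptions(precision=4,suppress=True)
S=ctrl.camera('side');T=ctrl.camera('top');o=ctrl.get_obs()
p=[]
for c in(S,T):
    e=o['ee_pos']+[0,0,.019];u=proj(c,e)[0];hsv=cv2.cvtColor(c['color'],cv2.COLOR_BGR2HSV)
    m=cv2.inRange(hsv,(8,90,120),(22,255,255));y,x=np.nonzero(m);k=np.hypot(x-u[0],y-u[1])<14
    print(u,k.sum(), (x[k].mean(),y[k].mean()) if k.any() else None, (y[k].min(),y[k].max(),x[k].min(),x[k].max()) if k.any() else None)
print(o['time_s'],o['ee_pos'],o['eef_rot'],o['force'],o['moment'],o['grip_width'])
E
python3 hang.py
```

```text
[304.5245 152.2412] 21 (np.float64(301.4761904761905), np.float64(152.85714285714286)) (np.int64(151), np.int64(155), np.int64(298), np.int64(311))
[261.2096 212.1926] 0 None None
8.3 [0.4675 0.2265 0.242 ] [-3.1413 -0.0004  2.8748] [-0.3671  0.5995 -3.2376] [ 0.039  -0.007   0.0581] 0.013198303588132041
```

Hanging steady with about 3.5 N of weight. Rotating to the stand's yaw and travelling to the landing.

Emit:
move_arm(
  increments=[
    [0, 0, 0, 0, 0, 0, -0.02],
    [0, 0, 0, 0, 0, 0, -0.04],
    [0, 0, 0, 0, 0, 0, -0.06],
    [0, 0, 0, 0, 0, 0, -0.068],
    [0, 0, 0, 0, 0, 0, -0.068],
    [0, 0, 0, 0, 0, 0, -0.06],
    [0, 0, 0, 0, 0, 0, -0.04],
    [0, 0, 0, 0, 0, 0, -0.02],
    [0, 0.008, -0.032, 0, 0, 0, 0],
    [0, 0.015, -0.065, 0, 0, 0, 0],
    [0, 0.023, -0.097, 0, 0, 0, 0],
    [0, 0.03, -0.13, 0, 0, 0, 0],
    [0, 0.038, -0.162, 0, 0, 0, 0],
    [0, 0.045, -0.195, 0, 0, 0, 0],
    [0, 0.053, -0.227, 0, 0, 0, 0],
    [0, 0.06, -0.26, 0, 0, 0, 0],
    [0, 0.068, -0.292, 0, 0, 0, 0],
    [0, 0.068, -0.292, 0, 0, 0, 0],
    [0, 0.068, -0.292, 0, 0, 0, 0],
    [0, 0.068, -0.292, 0, 0, 0, 0],
  ],
)

```text
time_s: 10.3
ee_pos: [0.4531, 0.1061, 0.2424]
eef_rot: [-3.142, 0.0, -3.033]
force: [0.3, -0.2, -3.2]
grip_width: 0.0127
grip_force: 30.0
```

Emit:
move_arm(
  increments=[
    [0, 0.068, -0.292, 0, 0, 0, 0],
    [0, 0.068, -0.292, 0, 0, 0, 0],
    [0, 0.068, -0.292, 0, 0, 0, 0],
    [0, 0.068, -0.292, 0, 0, 0, 0],
    [0, 0.06, -0.26, 0, 0, 0, 0],
    [0, 0.053, -0.227, 0, 0, 0, 0],
    [0, 0.045, -0.195, 0, 0, 0, 0],
    [0, 0.038, -0.162, 0, 0, 0, 0],
    [0, 0.03, -0.13, 0, 0, 0, 0],
    [0, 0.023, -0.097, 0, 0, 0, 0],
    [0, 0.015, -0.065, 0, 0, 0, 0],
    [0, 0.008, -0.032, 0, 0, 0, 0],
    [0, 0, 0, 0, 0, 0, 0],
    [0, 0, 0, 0, 0, 0, 0],
    [0, 0, 0, 0, 0, 0, 0],
    [0, 0, 0, 0, 0, 0, 0],
    [0, 0, 0, 0, 0, 0, 0],
    [0, 0, 0, 0, 0, 0, 0],
  ],
)

```text
time_s: 12.1
ee_pos: [0.439, -0.0116, 0.2423]
eef_rot: [-3.142, 0.0, -3.032]
force: [0.6, 0.1, -3.7]
grip_width: 0.0131
grip_force: 30.0
```

```bash
python3 hang.py; python3 - <<'E'
from h import *
S=ctrl.camera('side')
b=cv2.resize(S['color'][150:270,290:450],(800,600),interpolation=cv2.INTER_CUBIC)
cv2.imwrite('pics/g3.png',b)
E
```

```text
[344.1188 194.2007] 30 (np.float64(340.0), np.float64(195.83333333333334)) (np.int64(193), np.int64(199), np.int64(337), np.int64(342))
[407.0276 232.1502] 0 None None
12.2 [ 0.439  -0.0116  0.2423] [-3.1416 -0.     -3.0323] [-0.0273 -0.2756 -4.4189] [-0.0067  0.0037  0.0826] 0.012793958626748276
```

View pics/g3.png

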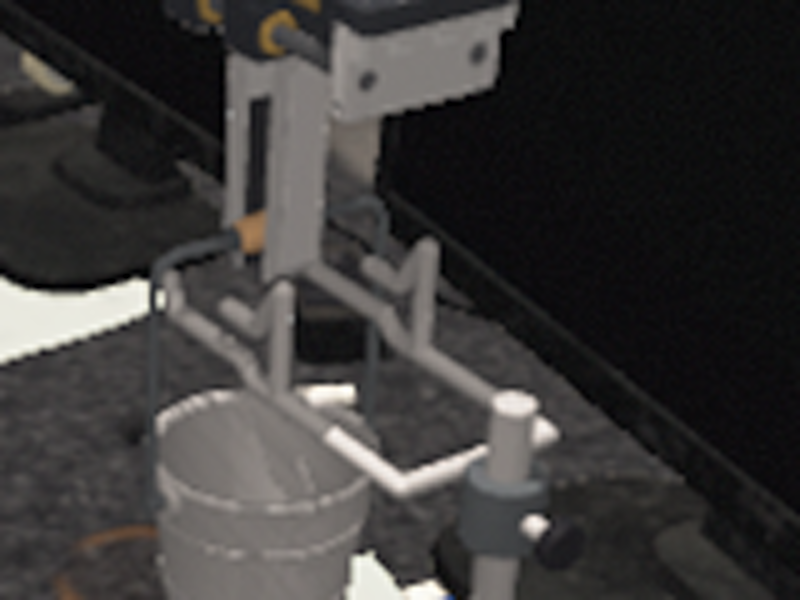

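The picture shows the wire above the level fronts of the prongs: near prong at about (175,300), keepers starting at (230,305) and (370,265). The sleeve is between the prongs. Descending, then feeling for contact.

Emit:
move_arm(
  increments=[
    [0, 0, 0, 0.04, 0, 0, 0],
    [0, 0, 0, 0.06, 0, 0, 0],
    [0, 0, 0, 0.06, 0, 0, 0],
    [0, 0, 0, 0.06, 0, 0, 0],
    [0, 0, 0, 0.06, 0, 0, 0],
    [0, 0, 0, 0.06, 0, 0, 0],
    [0, 0, 0, 0.04, 0, 0, 0],
    [0, 0, 0, 0.02, 0, 0, 0],
    [0, 0, 0, 0, 0, 0, 0],
    [0, 0, 0, 0, 0, 0, 0],
  ],
)

```text
time_s: 13.25
ee_pos: [0.439, -0.0116, 0.2224]
eef_rot: [-3.142, 0.0, -3.032]
force: [0.3, -0.0, -3.6]
grip_width: 0.0131
grip_force: 30.0
```

Emit:
move_arm(
  increments=[
    [0, 0, 0, 0.015, 0, 0, 0],
    [0, 0, 0, 0.015, 0, 0, 0],
    [0, 0, 0, 0.015, 0, 0, 0],
    [0, 0, 0, 0.015, 0, 0, 0],
    [0, 0, 0, 0, 0, 0, 0],
  ],
)

```text
time_s: 13.75
ee_pos: [0.439, -0.0116, 0.2192]
eef_rot: [3.142, -0.0, -3.032]
force: [0.0, -0.5, -3.9]
grip_width: 0.013
grip_force: 30.0
```

Emit:
move_arm(
  increments=[
    [0, 0, 0, 0.014, 0, 0, 0],
    [0, 0, 0, 0.014, 0, 0, 0],
    [0, 0, 0, 0.014, 0, 0, 0],
    [0, 0, 0, 0, 0, 0, 0],
  ],
)

```text
time_s: 14.15
ee_pos: [0.439, -0.0116, 0.2171]
eef_rot: [3.142, -0.0, -3.032]
force: [-0.0, 0.9, -4.1]
grip_width: 0.0131
grip_force: 30.0
```

Emit:
move_arm(
  increments=[
    [0, 0, 0, 0.012, 0, 0, 0],
    [0, 0, 0, 0.012, 0, 0, 0],
    [0, 0, 0, 0, 0, 0, 0],
  ],
)

```text
time_s: 14.45
ee_pos: [0.439, -0.0116, 0.2159]
eef_rot: [-3.142, -0.0, -3.032]
force: [-0.9, 0.7, -4.1]
grip_width: 0.0131
grip_force: 30.0
```

Wire is now about 0.2335 m up, so contact is close.

Emit:
move_arm(
  increments=[
    [0, 0, 0, 0.012, 0, 0, 0],
    [0, 0, 0, 0, 0, 0, 0],
  ],
)

```text
time_s: 14.65
ee_pos: [0.439, -0.0116, 0.2153]
eef_rot: [3.142, -0.0, -3.032]
force: [-1.5, -0.5, -3.3]
grip_width: 0.0133
grip_force: 30.0
```

Emit:
move_arm(
  increments=[
    [0, 0, 0, 0.012, 0, 0, 0],
    [0, 0, 0, 0, 0, 0, 0],
  ],
)

```text
time_s: 14.85
ee_pos: [0.439, -0.0116, 0.2147]
eef_rot: [3.142, -0.0, -3.032]
force: [-0.3, 0.6, -3.4]
grip_width: 0.0133
grip_force: 30.0
```

Emit:
move_arm(
  increments=[
    [0, 0, 0, 0.01, 0, 0, 0],
    [0, 0, 0, 0, 0, 0, 0],
  ],
)

```text
time_s: 15.05
ee_pos: [0.439, -0.0116, 0.2143]
eef_rot: [-3.142, 0.0, -3.032]
force: [-1.4, 0.4, -2.5]
grip_width: 0.0133
grip_force: 30.0
```

Emit:
move_arm(
  increments=[
    [0, 0, 0, 0.008, 0, 0, 0],
    [0, 0, 0, 0, 0, 0, 0],
  ],
)

```text
time_s: 15.25
ee_pos: [0.4391, -0.0116, 0.2141]
eef_rot: [-3.142, 0.0, -3.032]
force: [-0.0, -0.1, -0.5]
grip_width: 0.0135
grip_force: 30.0
```

Emit:
move_arm(
  increments=[
    [0, 0, 0, 0.008, 0, 0, 0],
    [0, 0, 0, 0, 0, 0, 0],
  ],
)

```text
time_s: 15.45
ee_pos: [0.4391, -0.0116, 0.2139]
eef_rot: [-3.141, 0.001, -3.032]
force: [-2.5, 0.8, 3.2]
grip_width: 0.0127
grip_force: 30.0
```

Contact felt: zero net force at TCP z≈0.2142. Unload by about 1 mm so the wire just skims, then slide under the keepers.

Emit:
move_arm(
  increments=[
    [0, 0, 0, -0.01, 0, 0, 0],
    [0, 0, 0, -0.01, 0, 0, 0],
    [0, 0, 0, -0.004, 0, 0, 0],
    [0, 0, -0.01, 0, 0, 0, 0],
    [0, 0, -0.02, 0, 0, 0, 0],
    [0, 0, -0.03, 0, 0, 0, 0],
    [0, 0, -0.03, 0, 0, 0, 0],
    [0, 0, -0.03, 0, 0, 0, 0],
    [0, 0, -0.03, 0, 0, 0, 0],
    [0, 0, 0, 0, 0, 0, 0],
  ],
)

```text
time_s: 16.45
ee_pos: [0.4398, -0.0192, 0.2147]
eef_rot: [-3.142, 0.0, -3.033]
force: [-1.0, 0.0, -3.6]
grip_width: 0.0131
grip_force: 30.0
```

Emit:
move_arm(
  increments=[
    [0, 0, -0.02, 0, 0, 0, 0],
    [0, 0, -0.03, 0, 0, 0, 0],
    [0, 0, -0.03, 0, 0, 0, 0],
    [0, 0, -0.03, 0, 0, 0, 0],
    [0, 0, -0.03, 0, 0, 0, 0],
    [0, 0, -0.03, 0, 0, 0, 0],
    [0, 0, -0.03, 0, 0, 0, 0],
    [0, 0, 0, 0, 0, 0, 0],
  ],
)

```text
time_s: 17.25
ee_pos: [0.4409, -0.0292, 0.2147]
eef_rot: [-3.142, 0.0, -3.033]
force: [-0.2, -0.4, -4.0]
grip_width: 0.0133
grip_force: 30.0
```

Emit:
move_arm(
  increments=[
    [0, 0, -0.02, 0, 0, 0, 0],
    [0, 0, -0.03, 0, 0, 0, 0],
    [0, 0, -0.03, 0, 0, 0, 0],
    [0, 0, -0.03, 0, 0, 0, 0],
    [0, 0, 0, 0, 0, 0, 0],
  ],
)

```text
time_s: 17.75
ee_pos: [0.4415, -0.0346, 0.2147]
eef_rot: [-3.142, -0.0, -3.033]
force: [-0.1, 0.0, -3.3]
grip_width: 0.0131
grip_force: 30.0
```

Emit:
move_arm(
  increments=[
    [0, 0, -0.02, 0, 0, 0, 0],
    [0, 0, -0.03, 0, 0, 0, 0],
    [0, 0, -0.03, 0, 0, 0, 0],
    [0, 0, -0.03, 0, 0, 0, 0],
    [0, 0, 0, 0, 0, 0, 0],
  ],
)

```text
time_s: 18.25
ee_pos: [0.4421, -0.0401, 0.2147]
eef_rot: [-3.142, 0.0, -3.033]
force: [-0.6, 0.3, -4.3]
grip_width: 0.0127
grip_force: 30.0
```

Emit:
move_arm(
  increments=[
    [0, 0, -0.023, 0, 0, 0, 0],
    [0, 0, -0.023, 0, 0, 0, 0],
    [0, 0, -0.02, 0.002, 0, 0, 0],
    [0, 0, -0.02, 0.004, 0, 0, 0],
    [0, 0, -0.02, 0.006, 0, 0, 0],
    [0, 0, -0.02, 0.008, 0, 0, 0],
    [0, 0, 0, 0, 0, 0, 0],
  ],
)

```text
time_s: 18.95
ee_pos: [0.4428, -0.0463, 0.2136]
eef_rot: [3.142, -0.0, -3.032]
force: [-0.5, -0.6, -3.3]
grip_width: 0.013
grip_force: 30.0
```

Emit:
move_arm(
  increments=[
    [0, 0, -0.02, 0.014, 0, 0, 0],
    [0, 0, -0.02, 0.015, 0, 0, 0],
    [0, 0, -0.02, 0.015, 0, 0, 0],
    [0, 0, 0, 0, 0, 0, 0],
  ],
)

```text
time_s: 19.35
ee_pos: [0.4431, -0.0493, 0.2114]
eef_rot: [3.142, -0.0, -3.032]
force: [0.2, 0.9, -3.5]
grip_width: 0.0131
grip_force: 30.0
```

Emit:
move_arm(
  increments=[
    [0, 0, -0.02, 0.015, 0, 0, 0],
    [0, 0, -0.02, 0.015, 0, 0, 0],
    [0, 0, -0.02, 0.014, 0, 0, 0],
    [0, 0, 0, 0, 0, 0, 0],
  ],
)

```text
time_s: 19.75
ee_pos: [0.4434, -0.0523, 0.2092]
eef_rot: [-3.142, -0.0, -3.032]
force: [0.7, 0.6, -3.1]
grip_width: 0.0133
grip_force: 30.0
```

Emit:
move_arm(
  increments=[
    [0, 0, -0.02, 0, 0, 0, 0],
    [0, 0, -0.02, 0, 0, 0, 0],
    [0, 0, 0, 0, 0, 0, 0],
  ],
)

```text
time_s: 20.05
ee_pos: [0.4437, -0.0543, 0.2093]
eef_rot: [-3.142, 0.0, -3.032]
force: [-0.2, -0.6, -3.4]
grip_width: 0.0125
grip_force: 30.0
```

Emit:
move_arm(
  increments=[
    [0, 0, -0.014, 0, 0, 0, 0],
    [0, 0, -0.014, 0, 0, 0, 0],
    [0, 0, 0, 0, 0, 0, 0],
  ],
)

```text
time_s: 20.35
ee_pos: [0.4438, -0.0556, 0.2093]
eef_rot: [-3.142, 0.0, -3.032]
force: [-0.7, 0.7, -3.0]
grip_width: 0.0131
grip_force: 30.0
```

Emit:
move_arm(
  increments=[
    [0, 0, -0.012, 0, 0, 0, 0],
    [0, 0, -0.012, 0, 0, 0, 0],
    [0, 0, 0, 0, 0, 0, 0],
  ],
)

```text
time_s: 20.65
ee_pos: [0.444, -0.0568, 0.2093]
eef_rot: [-3.142, 0.0, -3.032]
force: [-0.1, 0.4, -3.8]
grip_width: 0.0131
grip_force: 30.0
```

Emit:
move_arm(
  increments=[
    [0, 0, -0.008, 0, 0, 0, 0],
    [0, 0, 0, 0, 0, 0, 0],
  ],
)

```text
time_s: 20.85
ee_pos: [0.444, -0.0571, 0.2093]
eef_rot: [-3.142, 0.0, -3.032]
force: [-0.4, -0.4, -3.8]
grip_width: 0.0129
grip_force: 30.0
```

At stand x≈-96 mm. Now lowering onto the seat floor in small steps.

Emit:
move_arm(
  increments=[
    [0, 0, 0, 0.01, 0, 0, 0],
    [0, 0, 0, 0, 0, 0, 0],
  ],
)

```text
time_s: 21.05
ee_pos: [0.444, -0.0571, 0.2087]
eef_rot: [3.142, -0.0, -3.032]
force: [-0.1, -0.5, -3.5]
grip_width: 0.0129
grip_force: 30.0
```

Emit:
move_arm(
  increments=[
    [0, 0, 0, 0.008, 0, 0, 0],
    [0, 0, 0, 0, 0, 0, 0],
  ],
)

```text
time_s: 21.25
ee_pos: [0.444, -0.0571, 0.2084]
eef_rot: [3.142, -0.0, -3.032]
force: [1.1, -0.2, -3.1]
grip_width: 0.013
grip_force: 30.0
```

Emit:
move_arm(
  increments=[
    [0, 0, 0, 0.006, 0, 0, 0],
    [0, 0, 0, 0, 0, 0, 0],
  ],
)

```text
time_s: 21.45
ee_pos: [0.444, -0.0571, 0.2082]
eef_rot: [-3.142, 0.0, -3.032]
force: [-0.2, 0.7, -1.8]
grip_width: 0.0128
grip_force: 30.0
```

Emit:
move_arm(
  increments=[
    [0, 0, 0, 0.006, 0, 0, 0],
    [0, 0, 0, 0, 0, 0, 0],
  ],
)

```text
time_s: 21.65
ee_pos: [0.4441, -0.0571, 0.208]
eef_rot: [-3.141, 0.0, -3.032]
force: [-1.1, 0.7, 0.6]
grip_width: 0.0131
grip_force: 30.0
```

Emit:
move_arm(
  increments=[
    [0, 0, 0, 0.003, 0, 0, 0],
    [0, 0, 0, 0, 0, 0, 0],
  ],
)

```text
time_s: 21.85
ee_pos: [0.4441, -0.0571, 0.2079]
eef_rot: [-3.141, 0.0, -3.032]
force: [-1.0, 0.3, 3.7]
grip_width: 0.013
grip_force: 30.0
```

Emit:
move_arm(
  increments=[
    [0, 0, 0, -0.004, 0, 0, 0],
    [0, 0, 0, 0, 0, 0, 0],
    [0, 0, 0, 0, 0, 0, 0],
  ],
  force=5,
)

```text
time_s: 22.15
ee_pos: [0.4441, -0.0571, 0.2079]
eef_rot: [-3.142, 0.0, -3.032]
force: [-0.6, 0.3, 1.3]
grip_width: 0.0138
grip_force: 5.0
```

Emit:
move_arm(
  increments=[
    [0.16, 0, 0, 0, 0, 0, 0],
    [0.18, 0, 0, 0, 0, 0, 0],
    [0.22, 0, 0, 0, 0, 0, 0],
    [0.28, 0, 0, 0, 0, 0, 0],
    [0.34, 0, 0, 0, 0, 0, 0],
    [0.4, 0, 0, 0, 0, 0, 0],
    [0.4, 0, 0, 0, 0, 0, 0],
    [0.4, 0, 0, 0, 0, 0, 0],
  ],
)

```text
time_s: 22.95
ee_pos: [0.444, -0.0571, 0.2078]
eef_rot: [3.142, -0.0, -3.032]
force: [0.3, -0.2, -0.7]
grip_width: 0.0374
grip_force: 0.0
```

```bash
python3 - <<'E'
from h import *
S=ctrl.camera('side');o=ctrl.get_obs();print(o['time_s'],o['ee_pos'],o['force'],o['grip_width'])
b=cv2.resize(S['color'][150:270,290:450],(800,600),interpolation=cv2.INTER_CUBIC)
cv2.imwrite('pics/g4.png',b)
E
```

```text
23.0 [ 0.44397613 -0.05713364  0.20786329] [-0.1066516  -0.3031729  -0.12504334] 0.03747390502649621
```

View pics/g4.png

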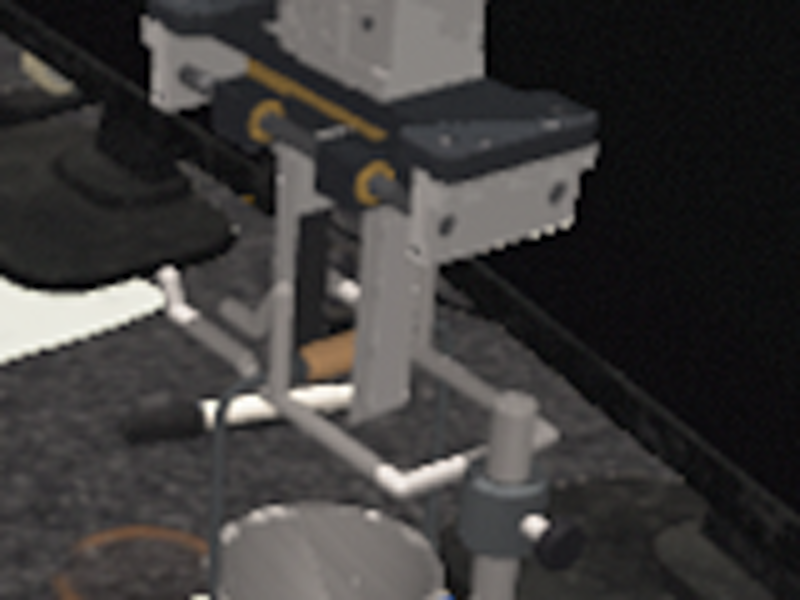

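The fingers are open and the pail hangs, with the wire at the foot of the near keeper upright (270,380) and the sleeve free at (330,355). Retracting straight up.

Emit:
move_arm(
  increments=[
    [0.4, 0, 0, -0.1, 0, 0, 0],
    [0.4, 0, 0, -0.2, 0, 0, 0],
    [0.4, 0, 0, -0.3, 0, 0, 0],
    [0.4, 0, 0, -0.4, 0, 0, 0],
    [0.4, 0, 0, -0.4, 0, 0, 0],
    [0.4, 0, 0, -0.4, 0, 0, 0],
    [0.4, 0, 0, -0.3, 0, 0, 0],
    [0.4, 0, 0, -0.2, 0, 0, 0],
    [0.4, 0, 0, 0, 0, 0, 0],
    [0.4, 0, 0, 0, 0, 0, 0],
  ],
)

```text
time_s: 24.0
ee_pos: [0.4439, -0.0571, 0.3225]
eef_rot: [3.141, -0.0, -3.032]
force: [-0.1, 0.3, -0.6]
grip_width: 0.0375
grip_force: 0.0
```

```bash
python3 - <<'E'
from h import *
S=ctrl.camera('side');T=ctrl.camera('top');o=ctrl.get_obs();print(o['time_s'],o['ee_pos'],o['force'])
b=cv2.resize(S['color'][170:290,290:450],(800,600),interpolation=cv2.INTER_CUBIC)
cv2.imwrite('pics/g5.png',b)
hsv=cv2.cvtColor(S['color'],cv2.COLOR_BGR2HSV);m=cv2.inRange(hsv,(8,90,120),(22,255,255));y,x=np.nonzero(m)
k=(abs(y-220)<18)&(abs(x-357)<18);u=(x[k].mean(),y[k].mean())
P=atz(S,*u,.2255);d=P-[.4542,-.1528,0];a=-1.4619;print(P,'stand',d[0]*np.cos(a)+d[1]*np.sin(a),-d[0]*np.sin(a)+d[1]*np.cos(a))
E
```

```text
24.1 [ 0.44379411 -0.05706928  0.32211961] [-0.13830517 -0.03994513 -0.48653407]
[ 0.44568137 -0.05718461  0.2255    ] stand -0.09597484326045576 0.0019234294248778074
```

View pics/g5.png

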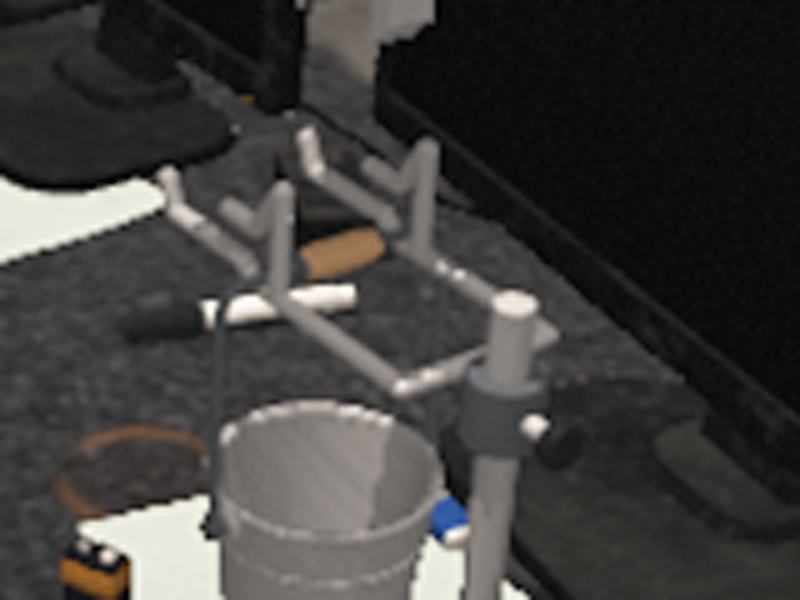

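The pail hangs upright and the wire is home under both keepers. The sleeve at (342,252) works out to stand x ≈ -96 mm, y ≈ +2 mm, and the gripper is clear.

```bash
python3 -c "
from station import ctrl
print(ctrl.hand_in())"
```

```text
the job is handed in; nothing more can be done
None
```

The pail hangs upright on the twin hook with its bail home in the seat (wire measured at stand x ≈ -96 mm, y ≈ +2 mm) and the gripper clear. I handed the job in at about 24 s; the hand-in gave no verdict.

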